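Lift the tall circuit board from its slotted rack onto the inspection easel

TASK

Slide the tallest circuit board straight up out of its slots in the black rack by its top edge, and set it down gently, without dropping it, on the small aluminium inspection easel: lower edge on the ledge, roughly centred and square, leaning back against the backrest with its component side facing out. Leave the two shorter boards in their slots and do not disturb the other things on the bench.

Things in the scene. Friction and masses are not known exactly. Their poses are not given: they have to be found in the camera images.
- tall_board: Tallest of three green circuit boards upright in the rack, in any occupied slot: 4 mm thick (x), 100 wide (y), 130 tall (z), 0.14 kg. Top 12 mm is an aluminium stiffener, 10 mm thick (x +-5), 100 wide, gripped from above; the green face is bare for 30 mm below it. Components up to 6 mm proud on the +x face only (component side). Origin: centre of its lower edge.
- short_board_a: A shorter green board in the rack, 95 mm tall, otherwise built alike (same axes and origin). Stays in its slot.
- short_board_b: Another shorter green board, as short_board_a. Stays in its slot.
- rack: Fixed black rack, 180 (x) by 130 mm (y), 78 high, origin under its centre. Boards stand on its 8 mm base in upright slots at x = -60, -20, 20, 60 mm (one empty), each 8 mm wide, 106 long in y, open at the top. Grey guides cover only 9 mm at each side edge of a board and end 78 mm above the bench. Rack and easel may change sides.
- easel: Fixed aluminium easel on a dark 140 by 130 mm base; front = its +x side. Backrest 90 mm wide, 80 mm up its slope, leaning back towards -x by 25 degrees (0.436 rad) from vertical. Ledge square to the backrest (rises to the front), 124 mm wide, 20 mm deep up to an 8 mm high front lip. Origin on the bench, near the base's centre; z up.
- easel_seat (a point): Point on the top of the easel's ledge at mid width, 2 mm in front of the backrest (31 mm above the bench): where the board's origin lies when it sits flat against the backrest. The point's axes are those of the easel's base (z up), not of the slope.
- spool: Bystander: metal solder spool standing on end, 52 mm diameter, 40 mm high; origin at the centre of its underside.
- screwdriver: Bystander: screwdriver 160 mm long lying on the bench along its x.
- pot: Bystander: small blue plastic pot, 64 mm across, 60 mm high; origin at the centre of its underside.
There are look-alikes about, which are no part of the job. Leave any blue look-alike of the tall_board alone.

How it is judged:
By the outcome, as a careful person would: the job done as asked, in the order asked, and still so for the second after the job is handed in, with the robot touching nothing.
It also fails if it takes over 45 s, if anything falls off the work surface, if the arm or the gripper's body presses on something with over 40 N, if the wrist force passes 120 N, or if a joint passes its speed limit or range.

ROBOT

A 6-joint arm with a two-finger parallel gripper is mounted at the origin on the work surface. World frame = base frame: x ahead of the robot, y to its left, z up, the work surface at z = 0. Lengths are in m, angles in rad, forces in N, time in s.
With the tool pointing down it reaches from about 0.3 to 0.825 m from the base axis. Payload 5.4 kg.
Tool frame: the origin (TCP) lies at the very end of the fingers, on their centre line; the grasp point (between the pads) lies 19 mm behind it; z points along the fingers, y is the line along which they close (so a half turn about z gives the same grasp; the last joint's range is limited). The gripper opens to 92 mm and grips with 3 to 60 N. Pads are 20 mm wide; open, the fingers measure 128 mm over their backs; the gripper's body (75 mm by 189 mm) begins 69 mm behind the grasp point.
Start: joints at [0.944, 0.158, 1.597, -0, 1.386, -0.21], TCP at [0.233, 0.526, 0.215] pointing down, gripper open.
Joint ranges: [-2.91, 2.91], [-0.94, 2.29], [0.18, 2.7], [-1.29, 4.43], [0.17, 2.64], [-3, 3]. Speed limits (rad/s): [2.57, 2.57, 3.14, 3.14, 3.14, 3.14].

INTERFACE

Orientations are given as a unit quaternion [x, y, z, w].
In Python, from bench import r, grab_frame, workorder gives the robot as it stands.
- The arm moves only by the tool drive_tool, never from a script. Its argument "motion" is a list of rows, each an object of numbers: "rx", "ry", "rz": the turn, a rotation vector about the tool's x, y, z in rad; "dx", "dy", "dz": the shift along the tool's x, y, z in mm; "claw": the finger opening in mm, from 0 to 91.9. A call has 1 to 20 rows; each row is the pose to reach, as a shift and turn from the pose commanded when the call began, along the tool's axes at that moment; what a row does not reach only later rows make up. A row lasts 1/8 s, in which the tool goes at most 62.5 mm and 10.7 degrees, less where a joint would pass 70% of its speed; a pose out of reach is approached as far as the arm can. A call with a gripper value outside its range is refused whole. The fingers move at their own pace and stop on an object; "newtons" is the grip in N (left out, the last holds). Time passes only in rows, so rows that repeat a pose let the fingers close. It gives the time, the measured TCP pose, the force, the opening and the grip force at its end, in the units of the state.
- r.state(): the state, without advancing time (a new reading comes with each control period).
- grab_frame(name): name is "scene" or "side" or "wrist"; returns a dict with "img" (480x640x3 uint8, red, green, blue), "z_map" (480x640 float32, m along the optical axis (not along the pixel's ray), 0 where there is no reading), "camera_matrix" (3x3 intrinsics, pixels), "rvec" (rotation vector, rad) and "tvec" (3), from world to camera coordinates, as OpenCV has them. Camera axes: x right, y down, z forward; pixel columns grow to the right and rows downward; lengths in m; the calibration is good to about 2 mm. The wrist camera is an equidistant fisheye: a pixel r from the principal point sees the ray r / f radians off the axis. A picture is of the moment at which its call begins.
- workorder.hand_in(): hands the job in; it is judged then, once.
The state is a dict: "time_s": time; "q": joint angles; "joint_vel": joint speeds; "effort": joint torques, N m; "position": TCP position; "tool_rot": TCP orientation; "wrist_force": force on the tool from outside, world axes, zero at the start; "wrist_torque": the same for the moment, N m; "width": finger opening in m; "gripper_force": force on a finger pad.
Only numpy, scipy, OpenCV 4.12 (cv2) and the standard library are available. Lean on these libraries where they do the work, as an engineer would, in place of code of your own. Each camera call takes 0.05 s, during which the arm holds its last target. There are 200 camera calls.

## Working session

There is one attempt and no reset: what is moved stays moved. The work goes in short steps, Python scripts to look and compute and a tool call to move; the robot and the scene stay as the last step left them, time stands still between calls to the robot, and variables do not carry over. Pictures are saved under pics/ and viewed, at most 10 in all, crops included, and the job is handed in when it is done.

Besides the shell and the picture viewer there is one more tool, called after "Emit:" as name(argument=value, ...) on one line, values as JSON. drive_tool: Moves the arm, as the interface text tells. Its arguments: {"type":"object","properties":{"motion":{"type":"array"},"newtons":{"type":"number"}},"required":["motion"]}

```bash
mkdir -p pics
cat > h.py <<'E'
import numpy as np, cv2
from bench import r, grab_frame, workorder
from scipy.spatial.transform import Rotation as R
def cam(n, save=None):
    f=grab_frame(n)
    if save: cv2.imwrite('pics/'+save, f['img'][:,:,::-1])
    return f
def world(f):
    "point map from depth (pinhole)"
    K=f['camera_matrix'];z=f['z_map'];v,u=np.mgrid[0:480,0:640]
    P=np.stack([(u-K[0,2])/K[0,0]*z,(v-K[1,2])/K[1,1]*z,z],-1)
    Rm=cv2.Rodrigues(np.array(f['rvec'],float))[0]
    W=(P-np.array(f['tvec']).ravel())@Rm
    W[z<=0]=np.nan
    return W
E
python3 - <<'E'
from h import *
a=cam('scene','s1.png');b=cam('side','d1.png')
import pickle;pickle.dump((a,b),open('f1.pkl','wb'))
for f in(a,b):
    Rm=cv2.Rodrigues(np.array(f['rvec'],float))[0];print(-Rm.T@np.array(f['tvec']).ravel(), Rm[2])
print(r.state())
E
```

```text
[ 1.02374535 -0.31029883  0.90898803] [-0.46089366  0.23857215 -0.85478673]
[ 0.0787637  -0.8539919   0.70455913] [ 0.42090575  0.68819109 -0.59095802]
{'time_s': 0.1, 'q': array([ 9.43896856e-01,  1.58951815e-01,  1.59808438e+00, -1.37973405e-05,
        1.38617277e+00, -2.10093008e-01]), 'joint_vel': array([-0.00026704, -0.00204239, -0.00297624, -0.0018062 , -0.00134191,
        0.00024519]), 'effort': array([-5.25292508e-04, -3.86507535e+01, -3.22957921e+01,  7.02280551e-02,
        3.39566299e-02, -7.83038701e-06]), 'position': array([0.232476  , 0.52531051, 0.21374756]), 'tool_rot': array([ 2.06896634e-01,  9.78362474e-01, -7.41169060e-04, -3.22229027e-04]), 'wrist_force': array([0.24319171, 0.52761686, 0.25261218]), 'wrist_torque': array([-0.02105282,  0.03073861, -0.02744105]), 'gripper_force': 0.0, 'width': 0.09214549816417844}
```

View pics/s1.png

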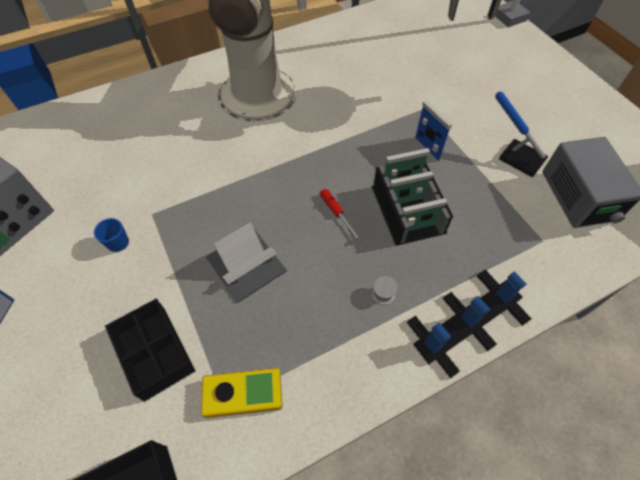

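View pics/d1.png

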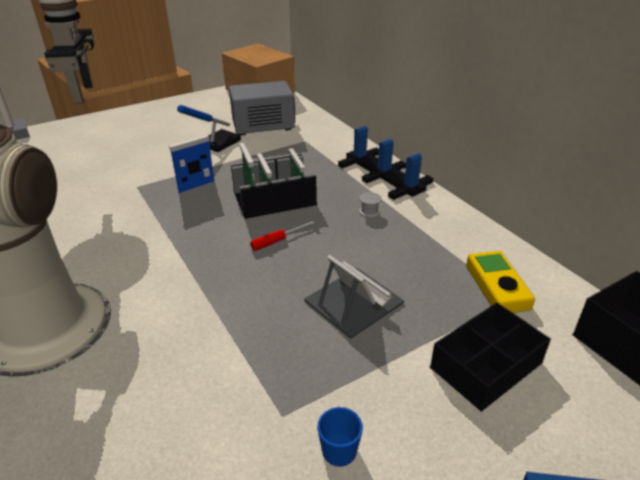

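The scene picture shows the rack at about (412,195), with stiffeners at (407,157), (412,180) and (418,208). The easel is at (247,258), and a blue look-alike board stands at (433,130). In the side picture the rack is at (272,180) and the easel at (353,295). Next I'll measure the board heights and the rack and easel poses from depth.

Run:
```python
from h import *
import pickle
a,b=pickle.load(open('f1.pkl','rb'))
for nm,f,box in(('scene',a,(365,140,460,250)),('side',b,(225,140,325,220))):
    W=world(f);x0,y0,x1,y1=box
    m=np.zeros((480,640),bool);m[y0:y1,x0:x1]=1
    hsv=cv2.cvtColor(f['img'],cv2.COLOR_RGB2HSV)
    grey=m&(hsv[...,1]<40)&(hsv[...,2]>140)&(W[...,2]>0.085)
    n,l,st,c=cv2.connectedComponentsWithStats(grey.astype(np.uint8))
    for i in range(1,n):
        if st[i,4]<15: continue
        P=W[l==i];P=P[~np.isnan(P[:,0])]
        cc=P[:,:2].mean(0);d=cv2.fitLine(P[:,:2].astype(np.float32),cv2.DIST_HUBER,0,.01,.01).ravel()
        t=(P[:,:2]-d[2:])@d[:2]
        print(nm,c[i].round(),st[i,4],P.mean(0).round(4),'z95',np.percentile(P[:,2],[50,90,98]).round(4),'dir',d[:2].round(3),'ext',np.percentile(t,[2,98]).round(3), 'mid',(d[2:]+d[:2]*(np.percentile(t,1)+np.percentile(t,99))/2).round(4))
    # easel
    bx=(205,215,290,305) if nm=='scene' else (300,250,408,338)
    m=np.zeros((480,640),bool);m[bx[1]:bx[3],bx[0]:bx[2]]=1
    for lo,hi in((.02,.03),(.03,.05),(.05,.08),(.08,.12)):
        P=W[m&(W[...,2]>lo)&(W[...,2]<hi)];print(nm,'easel',lo,len(P),P.mean(0).round(4) if len(P) else '',P[:,:2].min(0).round(3) if len(P) else'',P[:,:2].max(0).round(3) if len(P) else '')
s=a['img'];cv2.imwrite('pics/c1.png',np.hstack([cv2.resize(s[120:250,355:465,::-1],None,fx=3.6,fy=3.6,interpolation=2),cv2.resize(s[215:310,200:300,::-1],(390,468),interpolation=2)]))
```

```text
scene [407. 154.] 146 [0.4989 0.1769 0.1375] z95 [0.1375 0.1393 0.1404] dir [0.216 0.976] ext [-0.047  0.047] mid [0.4989 0.1767]
scene [412. 177.] 138 [0.5387 0.1699 0.1026] z95 [0.1025 0.1047 0.1055] dir [0.187 0.982] ext [-0.042  0.052] mid [0.5387 0.1695]
scene [425. 205.] 156 [0.6169 0.153  0.1026] z95 [0.1026 0.1045 0.1054] dir [0.21  0.978] ext [-0.047  0.046] mid [0.6168 0.1526]
scene easel 0.02 61 [ 0.5291 -0.2422  0.0278] [ 0.516 -0.306] [ 0.555 -0.185]
scene easel 0.03 824 [ 0.5353 -0.2457  0.0401] [ 0.509 -0.305] [ 0.561 -0.18 ]
scene easel 0.05 539 [ 0.5098 -0.2487  0.0654] [ 0.494 -0.294] [ 0.525 -0.203]
scene easel 0.08 459 [ 0.497  -0.2508  0.0926] [ 0.482 -0.295] [ 0.511 -0.205]
side [246. 152.] 106 [0.4987 0.1776 0.1374] z95 [0.1378 0.1394 0.1404] dir [0.206 0.979] ext [-0.049  0.048] mid [0.4985 0.1769]
side [297. 158.] 90 [0.6156 0.1502 0.1031] z95 [0.1032 0.1049 0.1054] dir [0.193 0.981] ext [-0.04   0.052] mid [0.6157 0.1509]
side [264. 163.] 98 [0.5378 0.1692 0.1029] z95 [0.1031 0.1046 0.1053] dir [0.217 0.976] ext [-0.048  0.05 ] mid [0.5382 0.1708]
side easel 0.02 117 [ 0.5062 -0.2657  0.0258] [ 0.456 -0.305] [ 0.545 -0.2  ]
side easel 0.03 642 [ 0.5294 -0.2614  0.0401] [ 0.456 -0.305] [ 0.561 -0.181]
side easel 0.05 322 [ 0.4939 -0.2543  0.065 ] [ 0.466 -0.294] [ 0.522 -0.201]
side easel 0.08 357 [ 0.4915 -0.2544  0.094 ] [ 0.475 -0.296] [ 0.511 -0.204]
```

View pics/c1.png

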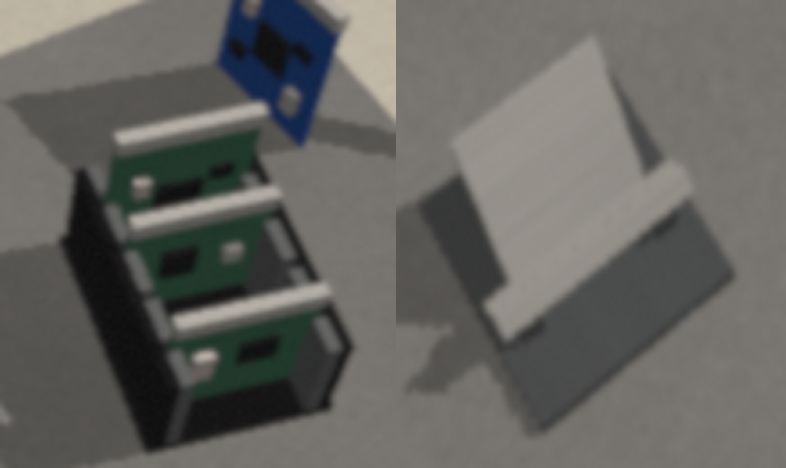

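Three green candidates, by scene pixel:
- (407,154): top at z = 0.138, which is 8 + 130 mm, so this is the tall board.
- (412,177) and (425,205): tops at 0.103, so these are the short boards.

The blue board at (433,130) is the look-alike and stays put. The enlarged crop confirms that the back green board in the rack stands highest, and that its component side faces world +x, towards the camera. The easel crop shows the lip towards the camera and the backrest behind it. Next I'll measure the easel.

Run:
```python
from h import *
import pickle
a,b=pickle.load(open('f1.pkl','rb'))
W=world(a);m=np.zeros((480,640),bool);m[215:305,205:290]=1
P=W[m&(W[...,2]>.05)&(W[...,2]<.100)]
for _ in range(3):
    c=P.mean(0);n=np.linalg.svd(P-c)[2][2];n*=np.sign(n[0]);d=(P-c)@n;P=P[abs(d)<.004]
print('n',n.round(3),'tilt',np.degrees(np.arcsin(n[2])).round(2),'yaw',np.arctan2(n[1],n[0]).round(4),len(P),d.std())
for f in(a,b):
    W2=world(f);mm=(W2[...,2]>.03)&(abs(W2[...,0]-.52)<.06)&(abs(W2[...,1]+.25)<.08)
    for yaw in (np.arctan2(n[1],n[0]),):
        ex=np.array([np.cos(yaw),np.sin(yaw)]);ey=np.array([-ex[1],ex[0]])
        Q=W2[mm];y=Q[:,:2]@ey;x=Q[:,:2]@ex
        for lo,hi in((.03,.036),(.036,.045),(.055,.07),(.07,.085),(.085,.105)):
            k=(Q[:,2]>lo)&(Q[:,2]<hi);print(lo,k.sum(),'y',np.percentile(y[k],[0.5,99.5]).round(4),'mid',(np.percentile(y[k],[.5,99.5]).mean()).round(4),'x',np.percentile(x[k],[1,50,99]).round(4))
h=np.hypot(n[0],n[1]);print('plane x at z=.031:',((c@n+.002-n[2]*.031)/h).round(4),'ztop',np.nanmax(W[m][:,2]))
# lip line: highest front pts
# blue board
W=world(a);hs=cv2.cvtColor(a['img'],cv2.COLOR_RGB2HSV);k=np.zeros((480,640),bool);k[95:165,410:455]=1
Q=W[k&(hs[...,1]>120)&(hs[...,0]>100)&(hs[...,0]<130)];print('blue',np.nanmin(Q,0),np.nanmax(Q,0))
```

```text
n [0.891 0.152 0.428] tilt 25.32 yaw 0.1686 900 0.0014341287744953515
0.03 244 y [-0.3918 -0.2689] mid -0.3304 x [0.4721 0.4807 0.5039]
0.036 366 y [-0.3916 -0.2695] mid -0.3306 x [0.4682 0.4981 0.504 ]
0.055 255 y [-0.3748 -0.2854] mid -0.3301 x [0.4566 0.4622 0.4671]
0.07 274 y [-0.3748 -0.285 ] mid -0.3299 x [0.4497 0.4553 0.4613]
0.085 376 y [-0.3747 -0.2856] mid -0.3302 x [0.4385 0.4469 0.4543]
0.03 192 y [-0.3911 -0.2879] mid -0.3395 x [0.4147 0.4854 0.499 ]
0.036 238 y [-0.3909 -0.2792] mid -0.335 x [0.4168 0.493  0.4998]
0.055 164 y [-0.3742 -0.2853] mid -0.3298 x [0.4232 0.4548 0.4629]
0.07 168 y [-0.3746 -0.2903] mid -0.3325 x [0.4278 0.4473 0.4562]
0.085 296 y [-0.3747 -0.2829] mid -0.3288 x [0.4343 0.4419 0.4491]
plane x at z=.031: 0.4794 ztop 0.10512884697913784
blue [0.36700278 0.30808928 0.00449026] [0.46507731 0.32299128 0.11486494]
```

```bash
cat >> h.py <<'E'
def basis(yaw,tilt=0):
    "tool rotation: tool y = front dir, tool x = board y, tool z = down board; leaning back by tilt"
    ex=np.array([np.cos(yaw),np.sin(yaw),0]);ez=np.array([0,0,1.]);ey=np.cross(ez,ex)
    bx=np.cos(tilt)*ex+np.sin(tilt)*ez; bz=-np.sin(tilt)*ex+np.cos(tilt)*ez
    return np.stack([ey,bx,-bz],1)
def rel(p,Rt,p0=None,R0=None):
    s=r.state();p0=s['position'] if p0 is None else p0
    R0=R.from_quat(s['tool_rot']).as_matrix() if R0 is None else R0
    print('d mm',(1000*R0.T@(np.array(p)-p0)).round(2),'rot',R.from_matrix(R0.T@Rt).as_rotvec().round(4))
SEAT=np.array([.5280,-.2449,.031]);EY=.1686;TILT=.436;BY=-.207;BT=np.array([.4987,.1768,.138])
E
python3 - <<'E'
from h import *
R0=R.from_quat([.2069,.97836,0,0]).as_matrix()
rel([.4987,.1768,.205],basis(BY),[.233,.526,.215],R0)
rel([.4987,.1768,.205],basis(BY))
E
```

```text
d mm [-384.32 -211.74   10.  ] rot [0.    0.    1.361]
d mm [-384.53 -210.88    8.96] rot [-1.600e-03  8.000e-04  1.361e+00]
```

Emit:
drive_tool(motion=[{"dx": -38, "dy": -21, "dz": 1, "rz": 0.136, "claw": 50}, {"dx": -77, "dy": -42, "dz": 2, "rz": 0.272, "claw": 50}, {"dx": -115, "dy": -63, "dz": 3, "rz": 0.408, "claw": 50}, {"dx": -154, "dy": -85, "dz": 4, "rz": 0.544, "claw": 50}, {"dx": -192, "dy": -106, "dz": 5, "rz": 0.68, "claw": 50}, {"dx": -231, "dy": -127, "dz": 6, "rz": 0.817, "claw": 50}, {"dx": -269, "dy": -148, "dz": 7, "rz": 0.953, "claw": 50}, {"dx": -307, "dy": -169, "dz": 8, "rz": 1.089, "claw": 50}, {"dx": -346, "dy": -190, "dz": 9, "rz": 1.225, "claw": 50}, {"dx": -384.4, "dy": -211.5, "dz": 10, "rz": 1.361, "claw": 50}, {"dx": -384.4, "dy": -211.5, "dz": 10, "rz": 1.361, "claw": 50}, {"dx": -384.4, "dy": -211.5, "dz": 10, "rz": 1.361, "claw": 50}, {"dx": -384.4, "dy": -211.5, "dz": 10, "rz": 1.361, "claw": 50}], newtons=20)

```text
$.motion[0]: bad value
```

Emit:
drive_tool(motion=[{"rx": 0.0, "ry": 0.0, "rz": 0.136, "dx": -38.0, "dy": -21.0, "dz": 1.0, "claw": 50.0}, {"rx": 0.0, "ry": 0.0, "rz": 0.272, "dx": -77.0, "dy": -42.0, "dz": 2.0, "claw": 50.0}, {"rx": 0.0, "ry": 0.0, "rz": 0.408, "dx": -115.0, "dy": -63.0, "dz": 3.0, "claw": 50.0}, {"rx": 0.0, "ry": 0.0, "rz": 0.544, "dx": -154.0, "dy": -85.0, "dz": 4.0, "claw": 50.0}, {"rx": 0.0, "ry": 0.0, "rz": 0.68, "dx": -192.0, "dy": -106.0, "dz": 5.0, "claw": 50.0}, {"rx": 0.0, "ry": 0.0, "rz": 0.817, "dx": -231.0, "dy": -127.0, "dz": 6.0, "claw": 50.0}, {"rx": 0.0, "ry": 0.0, "rz": 0.953, "dx": -269.0, "dy": -148.0, "dz": 7.0, "claw": 50.0}, {"rx": 0.0, "ry": 0.0, "rz": 1.089, "dx": -307.0, "dy": -169.0, "dz": 8.0, "claw": 50.0}, {"rx": 0.0, "ry": 0.0, "rz": 1.225, "dx": -346.0, "dy": -190.0, "dz": 9.0, "claw": 50.0}, {"rx": 0.0, "ry": 0.0, "rz": 1.361, "dx": -384.4, "dy": -211.5, "dz": 10.0, "claw": 50.0}, {"rx": 0.0, "ry": 0.0, "rz": 1.361, "dx": -384.4, "dy": -211.5, "dz": 10.0, "claw": 50.0}, {"rx": 0.0, "ry": 0.0, "rz": 1.361, "dx": -384.4, "dy": -211.5, "dz": 10.0, "claw": 50.0}], newtons=20)

```text
time_s: 1.6
position: [0.498, 0.1772, 0.2042]
tool_rot: [0.776, 0.631, -0.0, -0.001]
wrist_force: [-0.5, -0.8, -0.6]
width: 0.0502
gripper_force: 0.0
```

Run:
```python
from h import *
f=cam('wrist','w1.png')
rel([.4987,.1768,.1130],basis(BY))
K=f['camera_matrix'];Rm=cv2.Rodrigues(np.array(f['rvec'],float))[0];t=np.array(f['tvec']).ravel()
def px(p):
    c=Rm@np.array(p)+t;th=np.arctan2(np.hypot(c[0],c[1]),c[2]);ph=np.arctan2(c[1],c[0])
    return (K[0,2]+K[0,0]*th*np.cos(ph),K[1,2]+K[1,1]*th*np.sin(ph))
ey=np.array([-np.sin(BY),np.cos(BY),0]);ex=np.array([np.cos(BY),np.sin(BY),0])
for s in(-.05,0,.05):print([np.round(px(BT+s*ey+e*ex),1) for e in(-.005,.005)])
```

```text
d mm [-0.54  1.04 91.28] rot [-0.001  -0.0001  0.0017]
[array([312.5, 324.8]), array([326.5, 324.8])]
[array([312.2, 258.3]), array([327.2, 258.3])]
[array([312.1, 183.3]), array([327.8, 183.4])]
```

View pics/w1.png

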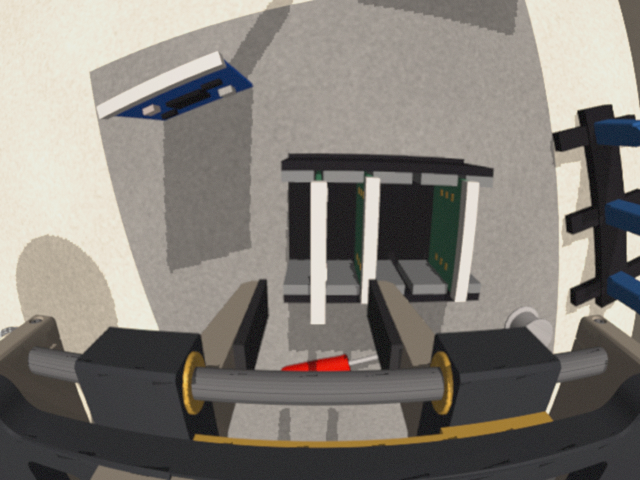

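The wrist view shows the tall board's stiffener between the fingers, at columns 311–326 and rows 180–323. That is within about 2 px of where I predicted it. I'll descend and grip.

Emit:
drive_tool(motion=[{"rx": 0.0, "ry": 0.0, "rz": 0.0, "dx": -0.5, "dy": 0.8, "dz": 25.0, "claw": 50.0}, {"rx": 0.0, "ry": 0.0, "rz": 0.0, "dx": -0.5, "dy": 0.8, "dz": 50.0, "claw": 50.0}, {"rx": 0.0, "ry": 0.0, "rz": 0.0, "dx": -0.5, "dy": 0.8, "dz": 70.0, "claw": 50.0}, {"rx": 0.0, "ry": 0.0, "rz": 0.0, "dx": -0.5, "dy": 0.8, "dz": 83.0, "claw": 50.0}, {"rx": 0.0, "ry": 0.0, "rz": 0.0, "dx": -0.5, "dy": 0.8, "dz": 91.0, "claw": 50.0}, {"rx": 0.0, "ry": 0.0, "rz": 0.0, "dx": -0.5, "dy": 0.8, "dz": 91.0, "claw": 30.0}, {"rx": 0.0, "ry": 0.0, "rz": 0.0, "dx": -0.5, "dy": 0.8, "dz": 91.0, "claw": 20.0}, {"rx": 0.0, "ry": 0.0, "rz": 0.0, "dx": -0.5, "dy": 0.8, "dz": 91.0, "claw": 14.0}, {"rx": 0.0, "ry": 0.0, "rz": 0.0, "dx": -0.5, "dy": 0.8, "dz": 91.0, "claw": 5.0}, {"rx": 0.0, "ry": 0.0, "rz": 0.0, "dx": -0.5, "dy": 0.8, "dz": 91.0, "claw": 5.0}, {"rx": 0.0, "ry": 0.0, "rz": 0.0, "dx": -0.5, "dy": 0.8, "dz": 91.0, "claw": 5.0}, {"rx": 0.0, "ry": 0.0, "rz": 0.0, "dx": -0.5, "dy": 0.8, "dz": 91.0, "claw": 5.0}], newtons=25)

```text
time_s: 3.15
position: [0.4995, 0.1761, 0.1139]
tool_rot: [0.776, 0.63, 0.0, 0.0]
wrist_force: [-0.4, -0.3, 2.5]
width: 0.0098
gripper_force: 25.0
```

Emit:
drive_tool(motion=[{"rx": 0.0, "ry": 0.0, "rz": 0.0, "dx": 0.0, "dy": 0.0, "dz": -4.0, "claw": 5.0}, {"rx": 0.0, "ry": 0.0, "rz": 0.0, "dx": 0.0, "dy": 0.0, "dz": -12.0, "claw": 5.0}, {"rx": 0.0, "ry": 0.0, "rz": 0.0, "dx": 0.0, "dy": 0.0, "dz": -24.0, "claw": 5.0}, {"rx": 0.0, "ry": 0.0, "rz": 0.0, "dx": 0.0, "dy": 0.0, "dz": -38.0, "claw": 5.0}, {"rx": 0.0, "ry": 0.0, "rz": 0.0, "dx": 0.0, "dy": 0.0, "dz": -53.0, "claw": 5.0}, {"rx": 0.0, "ry": 0.0, "rz": 0.0, "dx": 0.0, "dy": 0.0, "dz": -68.0, "claw": 5.0}, {"rx": 0.0, "ry": 0.0, "rz": 0.0, "dx": 0.0, "dy": 0.0, "dz": -84.0, "claw": 5.0}, {"rx": 0.0, "ry": 0.0, "rz": 0.0, "dx": 0.0, "dy": 0.0, "dz": -100.0, "claw": 5.0}, {"rx": 0.0, "ry": 0.0, "rz": 0.0, "dx": 0.0, "dy": 0.0, "dz": -115.0, "claw": 5.0}, {"rx": 0.0, "ry": 0.0, "rz": 0.0, "dx": 0.0, "dy": 0.0, "dz": -125.0, "claw": 5.0}, {"rx": 0.0, "ry": 0.0, "rz": 0.0, "dx": 0.0, "dy": 0.0, "dz": -130.0, "claw": 5.0}, {"rx": 0.0, "ry": 0.0, "rz": 0.0, "dx": 0.0, "dy": 0.0, "dz": -130.0, "claw": 5.0}])

```text
time_s: 4.65
position: [0.4994, 0.1761, 0.2437]
tool_rot: [0.776, 0.63, 0.0, 0.0]
wrist_force: [-0.4, 0.8, -2.4]
width: 0.0098
gripper_force: 25.0
```

Run:
```python
from h import *
a=cam('scene','s2.png');s=r.state();print(s['position'],s['width'],s['wrist_force'])
# green board in hand
W=world(a);hs=cv2.cvtColor(a['img'],cv2.COLOR_RGB2HSV)
g=(hs[...,1]>80)&(hs[...,0]>55)&(hs[...,0]<90)&(W[...,2]>.11)&(np.hypot(W[...,0]-.5,W[...,1]-.18)<.1)
P=W[g];c=P.mean(0);n=np.linalg.svd(P-c)[2][2];n*=np.sign(n[0])
print(len(P),c,n,'yaw',np.arctan2(n[1],n[0]),'tilt',np.arcsin(n[2]),'zmin',np.percentile(P[:,2],[1,99]))
# lower edge extents along board y
ey=np.array([-np.sin(BY),np.cos(BY),0]);y=P@ey;print('y mid',np.percentile(y,[.5,99.5]),'tcp y',s['position']@ey)
# plane offset of TCP wrt face
print('tcp off',(s['position']-c)@n)
# target: board origin -> tool offset: grip height above origin = 130-(138-zTCPgrasp)
h=.1139-.008
Rt=basis(EY,TILT);bz=-Rt[:,2];bx=Rt[:,1]
pf=SEAT+bz*h
for k in(.0,.03,.10): rel(pf+bz*k,Rt); 
np.save('pf.npy',pf);print(pf)
```

```text
[0.49912933 0.17605921 0.24322088] 0.009962347599972287 [ 0.33318792  0.54497176 -1.96292375]
914 [0.50097506 0.17265966 0.19322102] [ 0.97863599 -0.20550992 -0.00610482] yaw -0.20698863627686687 tilt -0.006104857878298813 zmin [0.14197896 0.24669744]
y mid [0.22795049 0.32519631] tcp y 0.2748841682070966
tcp off -0.0028101818736602905
d mm [-422.42   73.26  116.27] rot [-0.4316  0.082  -0.3696]
d mm [-427.07   61.45   89.09] rot [-0.4316  0.082  -0.3696]
d mm [-437.93   33.91   25.66] rot [-0.4316  0.082  -0.3696]
[ 0.48391077 -0.25240469  0.12699286]
```

View pics/s2.png

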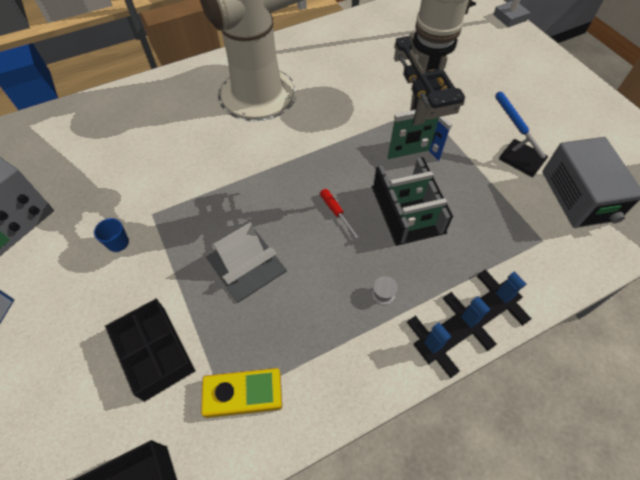

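The scene picture shows the tall board clear of the rack in the gripper at (412,137), hanging square, with both short boards still in their slots and the blue board untouched. Next I'll work out the carry to a point above the seat, 8 mm in front of the backrest.

Run:
```python
from h import *
pf=np.load('pf.npy');Rt=basis(EY,TILT)
rel(pf-Rt[:,2]*.09+Rt[:,1]*.008,Rt)
```

```text
d mm [-433.72   44.59   31.33] rot [-0.4316  0.082  -0.3696]
```

Emit:
drive_tool(motion=[{"rx": -0.009, "ry": 0.002, "rz": -0.007, "dx": -9.0, "dy": 1.0, "dz": 0.0, "claw": 5.0}, {"rx": -0.026, "ry": 0.005, "rz": -0.022, "dx": -26.0, "dy": 3.0, "dz": 0.0, "claw": 5.0}, {"rx": -0.052, "ry": 0.01, "rz": -0.044, "dx": -52.0, "dy": 5.0, "dz": 0.0, "claw": 5.0}, {"rx": -0.086, "ry": 0.016, "rz": -0.074, "dx": -86.0, "dy": 9.0, "dz": 0.0, "claw": 5.0}, {"rx": -0.121, "ry": 0.023, "rz": -0.103, "dx": -121.0, "dy": 12.0, "dz": 1.0, "claw": 5.0}, {"rx": -0.155, "ry": 0.03, "rz": -0.133, "dx": -156.0, "dy": 16.0, "dz": 3.0, "claw": 5.0}, {"rx": -0.19, "ry": 0.036, "rz": -0.163, "dx": -191.0, "dy": 20.0, "dz": 6.0, "claw": 5.0}, {"rx": -0.224, "ry": 0.043, "rz": -0.192, "dx": -226.0, "dy": 23.0, "dz": 9.0, "claw": 5.0}, {"rx": -0.259, "ry": 0.049, "rz": -0.222, "dx": -260.0, "dy": 27.0, "dz": 13.0, "claw": 5.0}, {"rx": -0.293, "ry": 0.056, "rz": -0.251, "dx": -295.0, "dy": 30.0, "dz": 17.0, "claw": 5.0}, {"rx": -0.328, "ry": 0.062, "rz": -0.281, "dx": -330.0, "dy": 34.0, "dz": 21.0, "claw": 5.0}, {"rx": -0.362, "ry": 0.069, "rz": -0.31, "dx": -364.0, "dy": 37.0, "dz": 25.0, "claw": 5.0}, {"rx": -0.392, "ry": 0.074, "rz": -0.336, "dx": -394.0, "dy": 40.5, "dz": 28.0, "claw": 5.0}, {"rx": -0.415, "ry": 0.079, "rz": -0.355, "dx": -417.0, "dy": 43.0, "dz": 30.0, "claw": 5.0}, {"rx": -0.428, "ry": 0.081, "rz": -0.366, "dx": -430.0, "dy": 44.2, "dz": 31.0, "claw": 5.0}, {"rx": -0.4316, "ry": 0.082, "rz": -0.3696, "dx": -433.7, "dy": 44.6, "dz": 31.3, "claw": 5.0}, {"rx": -0.4316, "ry": 0.082, "rz": -0.3696, "dx": -433.7, "dy": 44.6, "dz": 31.3, "claw": 5.0}, {"rx": -0.4316, "ry": 0.082, "rz": -0.3696, "dx": -433.7, "dy": 44.6, "dz": 31.3, "claw": 5.0}])

```text
time_s: 6.95
position: [0.4539, -0.2569, 0.2123]
tool_rot: [0.629, 0.746, 0.166, 0.14]
wrist_force: [-0.4, 0.7, -1.7]
width: 0.0098
gripper_force: 25.0
```

```bash
cat > m.py <<'E'
from h import *
def board(f,ctr,zlo):
    W=world(f);hs=cv2.cvtColor(f['img'],cv2.COLOR_RGB2HSV)
    g=(hs[...,1]>80)&(hs[...,0]>55)&(hs[...,0]<90)&(W[...,2]>zlo)&(np.hypot(W[...,0]-ctr[0],W[...,1]-ctr[1])<.12)
    P=W[g]
    for _ in range(3):
        c=P.mean(0);n=np.linalg.svd(P-c)[2][2];n*=np.sign(n[0]);P=P[abs((P-c)@n)<.004]
    yaw=np.arctan2(n[1],n[0]);B=basis(EY,TILT)
    Q=(P-SEAT)@np.stack([B[:,1],B[:,0],-B[:,2]],1)
    print(len(P),'yaw',yaw.round(4),'tilt',np.arcsin(n[2]).round(4),'in seat frame: x(face) %.4f'%Q[:,0].mean(),'y',np.percentile(Q[:,1],[.5,99.5]).round(4),'z',np.percentile(Q[:,2],[.5,99.5]).round(4))
E
python3 - <<'E'
from m import *
f=cam('scene','s3.png');board(f,[.48,-.26],.06)
s=r.state();print(s['position'],s['width'],s['wrist_force'])
pf=np.load('pf.npy');Rt=basis(EY,TILT)
rel(pf-Rt[:,2]*.004+Rt[:,1]*.004,Rt)
E
```

```text
1796 yaw 0.1676 tilt 0.4266 in seat frame: x(face) 0.0099 y [-0.046   0.0496] z [0.0923 0.2028]
[ 0.45397818 -0.25688325  0.21234778] 0.009453454735198194 [ 0.34094722  0.44947613 -1.53352687]
d mm [-0.63 -4.68 86.15] rot [ 0.0007 -0.0003  0.0009]
```

View pics/s3.png

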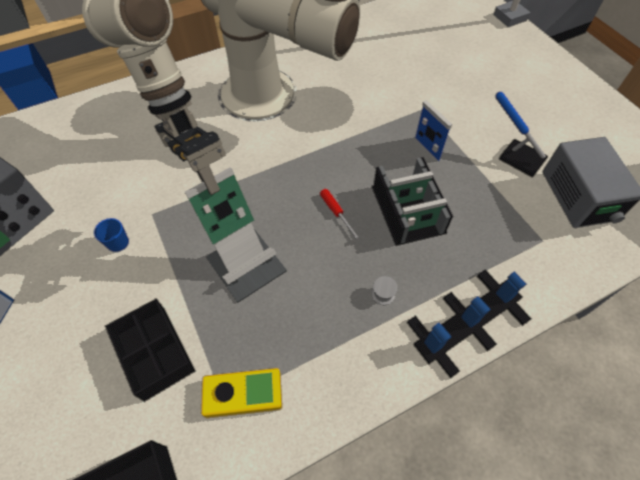

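The scene picture shows the board above the easel at (225,215), leaning parallel to the backrest with its component side facing out. The measured yaw is 0.168, the tilt 0.427 and the lateral offset 1.8 mm. I'll lower it to 4 mm above the ledge and remove the offset.

Emit:
drive_tool(motion=[{"rx": 0.0, "ry": 0.0, "rz": 0.0, "dx": -0.5, "dy": 0.0, "dz": 6.0, "claw": 5.0}, {"rx": 0.0, "ry": 0.0, "rz": 0.0, "dx": -1.0, "dy": 0.0, "dz": 18.0, "claw": 5.0}, {"rx": 0.0, "ry": 0.0, "rz": 0.0, "dx": -1.5, "dy": -1.0, "dz": 33.0, "claw": 5.0}, {"rx": 0.0, "ry": 0.0, "rz": 0.0, "dx": -2.0, "dy": -2.0, "dz": 48.0, "claw": 5.0}, {"rx": 0.0, "ry": 0.0, "rz": 0.0, "dx": -2.0, "dy": -3.0, "dz": 62.0, "claw": 5.0}, {"rx": 0.0, "ry": 0.0, "rz": 0.0, "dx": -2.0, "dy": -4.0, "dz": 74.0, "claw": 5.0}, {"rx": 0.0, "ry": 0.0, "rz": 0.0, "dx": -2.0, "dy": -4.5, "dz": 82.0, "claw": 5.0}, {"rx": 0.0, "ry": 0.0, "rz": 0.0, "dx": -2.0, "dy": -4.5, "dz": 86.0, "claw": 5.0}, {"rx": 0.0, "ry": 0.0, "rz": 0.0, "dx": -2.0, "dy": -4.5, "dz": 86.0, "claw": 5.0}, {"rx": 0.0, "ry": 0.0, "rz": 0.0, "dx": -2.0, "dy": -4.5, "dz": 86.0, "claw": 5.0}])

```text
time_s: 8.25
position: [0.4862, -0.2544, 0.133]
tool_rot: [0.63, 0.746, 0.165, 0.14]
wrist_force: [0.1, 0.1, -1.7]
width: 0.0095
gripper_force: 25.0
```

Run:
```python
from m import *
f=cam('scene');board(f,[.5,-.25],.04)
s=r.state();print(s['position'],s['width'],s['wrist_force'],s['wrist_torque'])
pf=np.load('pf.npy');Rt=basis(EY,TILT);rel(pf,Rt)
```

```text
1496 yaw 0.1684 tilt 0.4286 in seat frame: x(face) 0.0058 y [-0.0503  0.0469] z [0.0085 0.1165]
[ 0.48619118 -0.25441308  0.13300567] 0.009669866507645244 [ 0.30899439  0.74750338 -1.46453721] [-0.07270168  0.43587513  0.0483163 ]
d mm [ 2.37 -4.28  4.64] rot [0.0013 0.0009 0.0003]
```

Emit:
drive_tool(motion=[{"rx": 0.0, "ry": 0.0, "rz": 0.0, "dx": 0.5, "dy": -1.0, "dz": 1.0, "claw": 5.0}, {"rx": 0.0, "ry": 0.0, "rz": 0.0, "dx": 1.0, "dy": -2.0, "dz": 2.0, "claw": 5.0}, {"rx": 0.0, "ry": 0.0, "rz": 0.0, "dx": 1.0, "dy": -3.0, "dz": 3.0, "claw": 5.0}, {"rx": 0.0, "ry": 0.0, "rz": 0.0, "dx": 1.0, "dy": -3.5, "dz": 3.5, "claw": 5.0}, {"rx": 0.0, "ry": 0.0, "rz": 0.0, "dx": 1.0, "dy": -3.5, "dz": 3.5, "claw": 5.0}])

```text
time_s: 8.93
position: [0.4842, -0.2534, 0.1278]
tool_rot: [0.63, 0.746, 0.166, 0.14]
wrist_force: [1.0, -0.2, -1.6]
width: 0.0095
gripper_force: 25.0
```

Run:
```python
from m import *
f=cam('scene');board(f,[.5,-.25],.04)
s=r.state();print(s['position'],s['width'],s['wrist_force'],s['wrist_torque'])
pf=np.load('pf.npy');Rt=basis(EY,TILT);rel(pf,Rt)
```

```text
1382 yaw 0.1682 tilt 0.4295 in seat frame: x(face) 0.0021 y [-0.0487  0.0481] z [0.0094 0.1129]
[ 0.48422544 -0.25336331  0.1278312 ] 0.009987628436594785 [ 0.65186302 -0.1506344  -2.15921566] [-0.09713386  0.36317312 -0.00174072]
d mm [ 1.   -0.49  0.7 ] rot [ 0.0009 -0.     -0.0001]
```

Emit:
drive_tool(motion=[{"rx": 0.0, "ry": 0.0, "rz": 0.0, "dx": 0.0, "dy": -0.3, "dz": 0.4, "claw": 5.0}, {"rx": 0.0, "ry": 0.0, "rz": 0.0, "dx": 0.0, "dy": -0.5, "dz": 0.8, "claw": 5.0}, {"rx": 0.0, "ry": 0.0, "rz": 0.0, "dx": 0.0, "dy": -0.5, "dz": 1.2, "claw": 5.0}, {"rx": 0.0, "ry": 0.0, "rz": 0.0, "dx": 0.0, "dy": -0.5, "dz": 1.2, "claw": 5.0}, {"rx": 0.0, "ry": 0.0, "rz": 0.0, "dx": 0.0, "dy": -0.5, "dz": 1.2, "claw": 5.0}])

```text
time_s: 9.6
position: [0.4845, -0.2535, 0.1273]
tool_rot: [0.63, 0.746, 0.166, 0.14]
wrist_force: [-2.7, 1.5, 5.6]
width: 0.0098
gripper_force: 25.0
```

The wrist force rose by about 7 N, so the lower edge is on the ledge. I'll ease the grip off and open.

Emit:
drive_tool(motion=[{"rx": 0.0, "ry": 0.0, "rz": 0.0, "dx": 0.0, "dy": 0.0, "dz": 0.0, "claw": 8.0}, {"rx": 0.0, "ry": 0.0, "rz": 0.0, "dx": 0.0, "dy": 0.0, "dz": 0.0, "claw": 11.0}, {"rx": 0.0, "ry": 0.0, "rz": 0.0, "dx": 0.0, "dy": 0.0, "dz": 0.0, "claw": 13.0}, {"rx": 0.0, "ry": 0.0, "rz": 0.0, "dx": 0.0, "dy": 0.0, "dz": 0.0, "claw": 16.0}, {"rx": 0.0, "ry": 0.0, "rz": 0.0, "dx": 0.0, "dy": 0.0, "dz": 0.0, "claw": 24.0}, {"rx": 0.0, "ry": 0.0, "rz": 0.0, "dx": 0.0, "dy": 0.0, "dz": 0.0, "claw": 32.0}, {"rx": 0.0, "ry": 0.0, "rz": 0.0, "dx": 0.0, "dy": 0.0, "dz": 0.0, "claw": 40.0}, {"rx": 0.0, "ry": 0.0, "rz": 0.0, "dx": 0.0, "dy": 0.0, "dz": 0.0, "claw": 40.0}], newtons=5)

```text
time_s: 10.6
position: [0.4842, -0.2534, 0.1265]
tool_rot: [0.63, 0.746, 0.166, 0.14]
wrist_force: [-0.2, -0.3, 0.8]
width: 0.0402
gripper_force: 0.0
```

Run:
```python
from m import *
f=cam('scene');board(f,[.5,-.25],.04)
s=r.state();print(s['position'],s['width'],s['wrist_force'],s['wrist_torque'])
```

```text
1324 yaw 0.1618 tilt 0.4359 in seat frame: x(face) 0.0017 y [-0.0488  0.0483] z [0.0095 0.1124]
[ 0.48425288 -0.25337592  0.12651785] 0.03985629631191378 [-0.38206602  0.62669727  0.29601756] [-0.07813357  0.19665305 -0.06307014]
```

The board is resting with the gripper open: tilt 0.436, centred to within 1 mm. I'll back straight out along the tool axis.

Emit:
drive_tool(motion=[{"rx": 0.0, "ry": 0.0, "rz": 0.0, "dx": 0.0, "dy": 0.0, "dz": -5.0, "claw": 40.0}, {"rx": 0.0, "ry": 0.0, "rz": 0.0, "dx": 0.0, "dy": 0.0, "dz": -15.0, "claw": 40.0}, {"rx": 0.0, "ry": 0.0, "rz": 0.0, "dx": 0.0, "dy": 0.0, "dz": -30.0, "claw": 40.0}, {"rx": 0.0, "ry": 0.0, "rz": 0.0, "dx": 0.0, "dy": 0.0, "dz": -50.0, "claw": 40.0}, {"rx": 0.0, "ry": 0.0, "rz": 0.0, "dx": 0.0, "dy": 0.0, "dz": -75.0, "claw": 40.0}, {"rx": 0.0, "ry": 0.0, "rz": 0.0, "dx": 0.0, "dy": 0.0, "dz": -100.0, "claw": 40.0}, {"rx": 0.0, "ry": 0.0, "rz": 0.0, "dx": 0.0, "dy": 0.0, "dz": -110.0, "claw": 40.0}, {"rx": 0.0, "ry": 0.0, "rz": 0.0, "dx": 0.0, "dy": 0.0, "dz": -110.0, "claw": 40.0}, {"rx": 0.0, "ry": 0.0, "rz": 0.0, "dx": 0.0, "dy": 0.0, "dz": -110.0, "claw": 40.0}])

```text
time_s: 11.78
position: [0.4382, -0.2607, 0.2253]
tool_rot: [0.63, 0.746, 0.166, 0.139]
wrist_force: [-0.8, 0.6, -0.4]
width: 0.0398
gripper_force: 0.0
```

Run:
```python
from m import *
f=cam('scene','s4.png');board(f,[.5,-.25],.04)
s=r.state();print(s['position'],s['joint_vel'].round(3),s['wrist_force'])
```

```text
1466 yaw 0.1642 tilt 0.4393 in seat frame: x(face) 0.0016 y [-0.0489  0.0483] z [0.0095 0.1122]
[ 0.43820723 -0.26058834  0.22514565] [ 0.002  0.005 -0.001  0.001  0.001 -0.002] [ 0.12774126 -1.12830966  0.34866944]
```

View pics/s4.png

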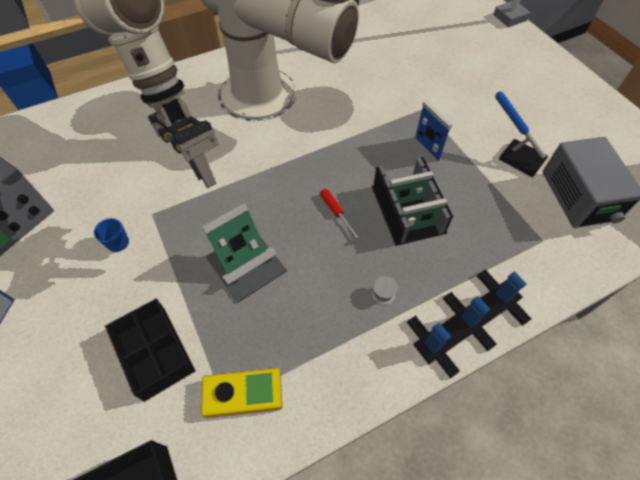

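The scene picture shows the board seated on the easel at (240,243), components out. The gripper is clear at (205,180), and the short boards and bystanders haven't moved.

```bash
python3 -c "
from bench import workorder
print(workorder.hand_in())"
```

```text
the job is handed in; nothing more can be done
None
```

The tall board is on the easel, lower edge on the ledge and leaning flat against the backrest with components facing out, centred to within about 1 mm; the short boards and other items look undisturbed, and I handed in at about 12 s (no verdict was returned).

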